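Clamp the padlock in the inspection vise with the ratchet lever

TASK

Clamp the padlock firmly in the inspection vise by working only the vise's lever: turn the lever clockwise (seen from above) to close the jaw, lift it off its serrations at the end of its swing, swing it back, let it drop fully into the serrations and turn it again, as often as needed, until the padlock is held firmly against the backstop. Stop as soon as it is firm, do not overtighten it, then let go with the lever seated. Leave the other things alone.

Things in the scene. Friction and masses are not known exactly. Their poses are not given: they have to be found in the camera images.
- vise: Grey bench vise fixed to the table: base plate 110 x 315 x 18 mm. Origin on the table under the lever's axis; plate from 65 mm on the -y side to 250 mm on the +y side. z up; the jaw closes along +y; the lever swings on the -x side. Two steel stop posts, 8 mm thick, 98 mm high, stand 45 mm from the axis, one either side of the lever. All at the jaw end stays below 92 mm.
- axis (a point): On the lever's vertical turning axis, 110 mm above the table, axes as the vise's. Round pedestal below it, 68 mm across; black lever hub 62 mm across, top 92 mm above the table when down.
- ring (a point): Middle of the steel ring of serrations on the pedestal, 60 mm above the table, under the lever hub: 18 upright, flat-topped teeth 20 degrees apart, 6 mm high, with about 0.09 rad of backlash. Let down onto tooth tops, the lever rests about 5 mm up and drops in when turned on by up to 20 degrees. Under turning load the teeth bind: ease back a little before lifting.
- grip (a point): On the lever's upright round grip, a black plastic cylinder 22 mm across on the end of the arm, 100 mm from the axis. Lever down: grip from 80 to 135 mm above the table, this point at 110 mm, top of the arm (16 mm wide) at 89 mm. Pinch it from above, fingers either side of the arm; it can turn between the fingers. Turning freely takes about 6 N here while it moves (some 3 to 5 N once stopped).
- lever (a joint): Swing, rad: 0 at the stop on the vise's -y side (start), 1.5 at the stop on its +y side, growing clockwise from above; at 0.75 the arm points along the vise's -x. Seated, it closes the jaw 12 mm per rad and opens it again when turned back. Do not force it against its stops.
- lift (a joint): How far the lever is raised, m: 0 fully down and seated, 0.010 at its upper stop. Above 0.0055 it is free of the serrations and swings without moving the jaw. A spring and its weight pull it down with about 5 N (7 N when raised); it drops by itself when the fingers loosen, and a tight grip can hold it up.
- pad: Dark steel pressure pad on the moving jaw, 46 x 8 x 38 mm; origin at its centre, 41 mm up; face 4 mm to +y of it; axes as the vise's. Springs behind it: 20 N/mm. The jaw stays where it is left (self-locking to 50 N). Each 10 N on the padlock adds about 1.2 N at the lever's grip. Firm is 18 to 45 N: about 4 N more at the grip than free turning. Over 50 N (6 N more) is overtightened.
- padlock: Brass padlock standing loose on the vise: body 44 (its y) x 22 x 40 mm high, steel shackle to 72 mm, 0.2 kg; origin at the centre of its underside. The pad slides it along until it meets the backstop, a fixed steel block 56 x 30 x 46 mm on its +y side, set by hand and not measured. The pad travels 20 to 27 mm before it is pinched: always more than one swing of the lever.
- tape: Yellow tape measure, 68 mm across, 30 mm high, on the table beside the vise; bystander.
- bottle: Small whitish translucent bottle with blue cap, 48 mm across, 130 mm high, on the table beside the vise; bystander.
- scale: Flat black pocket scale, 75 x 120 x 18 mm, on the table beside the vise; bystander.

How it is judged:
By the outcome, as a careful person would: the job done as asked, in the order asked, and still so for the second after the job is handed in, with the robot touching nothing.
It also fails if it takes over 72 s, if anything falls off the work surface, if the arm or the gripper's body presses on something with over 40 N, if the wrist force passes 120 N, or if a joint passes its speed limit or range.

ROBOT

A 6-joint arm with a two-finger parallel gripper is mounted at the origin on the work surface. World frame = base frame: x ahead of the robot, y to its left, z up, the work surface at z = 0. Lengths are in m, angles in rad, forces in N, time in s.
With the tool pointing down it reaches from about 0.375 to 0.9 m from the base axis. Payload 3.1 kg.
Tool frame: the origin (TCP) lies between the finger pads; the fingertips stand robot.tip_extent ahead of it and the grasp point (between the pads) lies 3 mm ahead of it (robot.tip_extent is the distance from the TCP to the fingertips, in m); z points along the fingers, x is the direction in which the jaws open and shut, and the axes are right-handed (so a half turn about z gives the same grasp; the last joint's range is limited). The gripper opens to 87 mm and grips with 3 to 60 N. Pads are 19 mm wide; open, the fingers measure 117 mm over their backs; the gripper's body (75 mm by 190 mm) begins 51 mm behind the grasp point.
Start: joints at [1.165, 0.527, 1.433, -0, 1.181, -0.178], TCP at [0.141, 0.609, 0.245] pointing down, gripper open.
Joint ranges: [-3.08, 3.08], [-0.75, 2.2], [0.22, 2.44], [-1.43, 4.57], [0, 2.65], [-2.85, 2.85]. Speed limits (rad/s): [2.79, 2.79, 3.14, 3.14, 3.14, 3.14].

INTERFACE

Orientations are given as a unit quaternion [x, y, z, w].
In Python, from rig import robot, cams gives the robot as it stands.
- The arm moves only by the tool carry_out, never from a script. Its argument "steps" is a list of rows, each a list of 3 entries, a list of its own where there are three numbers: the shift along the world's x, y, z in cm, then the turn about the world's z in degrees, then the closure, from 0 (fully open) to 1 (shut). In form: [[[dx, dy, dz], spin, fingers], ...]. A call has 1 to 10 rows; each row shifts and turns the pose as measured when the row begins; what a row does not reach is not made up. A row lasts 1/10 s, in which the tool goes at most 50 mm and 8.59 degrees, less where a joint would pass 70% of its speed; a pose out of reach is approached as far as the arm can. A call with a gripper value outside its range is refused whole. The fingers move at their own pace and stop on an object; "squeeze" is the grip in N (left out, the last holds). Time passes only in rows, so rows that do not move let the fingers close. It gives the time, the measured TCP pose, the force and the opening at its end, in the units of the state.
- robot.get_obs(): the state, without advancing time (a new reading comes with each control period).
- cams.camera(name): name is "scene" or "top" or "wrist"; returns a dict with "pixels" (400x640x3 uint8, red, green, blue), "fx", "fy", "cx", "cy" (pixels), "eye" and "rotation" of the camera in the world. Camera axes: x right, y up, looking along -z (the intrinsics and any distortion apply to the point x, -y, -z); pixel columns grow to the right and rows downward; lengths in m; the calibration is good to about 2 mm. A picture is of the moment at which its call begins. There is no depth.
- robot.hand_in(): hands the job in, once; it reports no verdict.
The state is a dict: "time": time; "q": joint angles; "joint_velocities": joint speeds; "joint_torque": joint torques, N m; "position": TCP position; "tool_rot": TCP orientation; "ft_force": force on the tool from outside, world axes, zero at the start; "moment": the same for the moment, N m; "grip_width": finger opening in m.
Only numpy, scipy, OpenCV 4.12 (cv2) and the standard library are available. Lean on these libraries where they do the work, as an engineer would, in place of code of your own. Each camera call takes 0.05 s, during which the arm holds its last target. There are 200 camera calls.

## Working session

There is one attempt and no reset: what is moved stays moved. The work goes in short steps, Python scripts to look and compute and a tool call to move; the robot and the scene stay as the last step left them, time stands still between calls to the robot, and variables do not carry over. Pictures are saved under pics/ and viewed, about 8 in all and at most 12, crops included, and the job is handed in when it is done.

Besides the shell and the picture viewer there is one more tool, called as a command line: name --argument value ..., lists and objects as JSON in quotes. carry_out: Moves the arm, as the interface text tells. Its arguments: {"type":"object","properties":{"steps":{"type":"array"},"squeeze":{"type":"number"}},"required":["steps"]}

```bash
ls; mkdir -p pics
python3 - <<'E'
from rig import robot,cams
import cv2,numpy as np
print(robot.get_obs(), robot.tip_extent)
for n in ("scene","top"):
    c=cams.camera(n); cv2.imwrite(f"pics/{n}0.png",c["pixels"][:,:,::-1])
    print({k:v for k,v in c.items() if k!="pixels"})
E
```

```text
pics
{'time': 0.0, 'q': array([ 1.16449997e+00,  5.28463809e-01,  1.43389307e+00, -3.20651958e-05,
        1.18139219e+00, -1.78459556e-01]), 'joint_velocities': array([ 0.00065051, -0.00049592,  0.00167174, -0.00106612,  0.00027025,
        0.00074373]), 'joint_torque': array([ 1.04007500e-03, -4.40048504e+01, -1.76588416e+01,  6.33240142e-02,
        5.81604440e-02, -1.65644879e-04]), 'position': array([0.14085026, 0.60822196, 0.24357597]), 'tool_rot': array([ 7.82897643e-01,  6.22149594e-01, -9.42784978e-04,  5.23363840e-04]), 'ft_force': array([-0.22002634, -0.05247655, -0.47897399]), 'moment': array([ 0.00543546, -0.01867114,  0.0100127 ]), 'grip_width': 0.08687111876184365} 0.022
{'fx': 418.6781576128444, 'fy': 418.6781576128444, 'cx': 318.3234892095688, 'cy': 201.5787998524973, 'eye': array([ 1.23887401, -0.50963526,  0.59357635]), 'rotation': array([0.41752094, 0.2091829 , 0.39496731, 0.79115081])}
{'fx': 378.60574984323557, 'fy': 378.60574984323557, 'cx': 324.7859587906694, 'cy': 197.1762698195881, 'eye': array([ 0.51695122, -0.06236615,  0.80421098]), 'rotation': array([-0.06941855,  0.05627   ,  0.70432472, -0.7042311 ])}
```

View pics/scene0.png

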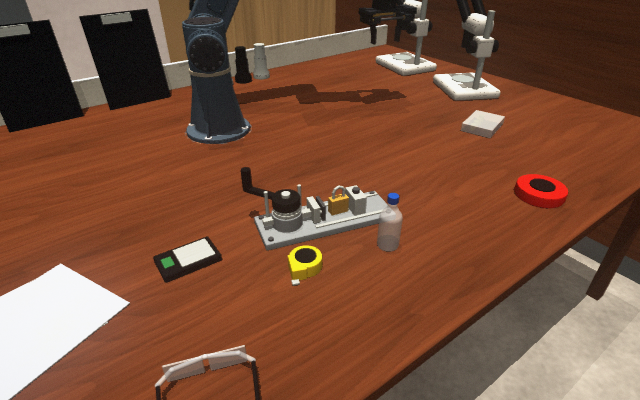

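View pics/top0.png

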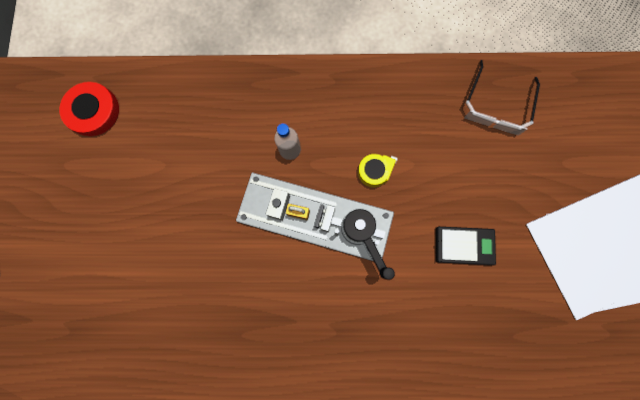

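The scene view shows the vise in mid-table. In the top view the hub is at about (360,225), the grip top at (388,273), and the plate corners at about (252,174), (393,212) and (237,220). The bottle is at (287,142), the tape at (375,169) and the scale at (465,246).

```bash
cat > h.py <<'E'
import numpy as np, cv2
from scipy.spatial.transform import Rotation as R
from rig import robot,cams
def ray(c,u,v,z):
    d=R.from_quat(c["rotation"]).apply([(u-c["cx"])/c["fx"],-(v-c["cy"])/c["fy"],-1])
    e=np.array(c["eye"]); return e+d*(z-e[2])/d[2]
def proj(c,p):
    x=R.from_quat(c["rotation"]).inv().apply(np.array(p)-c["eye"])
    return c["cx"]-c["fx"]*x[...,0]/x[...,2], c["cy"]+c["fy"]*x[...,1]/x[...,2]
def snap(n,f=None):
    c=cams.camera(n)
    if f: cv2.imwrite("pics/"+f,c["pixels"][:,:,::-1])
    return c
E
python3 - <<'E'
from h import *
c=snap("top")
for n,u,v,z in [("hub",360,225,.092),("grip",388,273,.135),("A",252,174,.018),("B",393,212,.018),("C",237,220,.018),("bottle cap",283,130,.13),("tape",375,169,.03)]:
    print(n,ray(c,u,v,z).round(4))
A,B,C=[ray(c,*p,.018) for p in [(252,174),(393,212),(237,220)]]
print(np.linalg.norm(A-B),np.linalg.norm(A-C),np.degrees(np.arctan2(*(A-B)[[1,0]])))
s=snap("scene")
print(ray(s,247,171,.135),ray(s,286,195,.092))
im=cv2.resize(c["pixels"][150:300,220:420],(800,600),interpolation=cv2.INTER_CUBIC)
cv2.imwrite("pics/topcrop.png",im[:,:,::-1])
E
```

```text
hub [ 0.5917 -0.1154  0.092 ]
grip [ 0.504  -0.1593  0.135 ]
A [0.7091 0.1084 0.018 ]
B [ 0.6267 -0.1901  0.018 ]
C [0.6101 0.1364 0.018 ]
bottle cap [0.7663 0.0288 0.13  ]
tape [ 0.7162 -0.1532  0.03  ]
0.3096945147188033 0.10289683951995102 74.5638874241504
[ 0.51364422 -0.15979937  0.135     ] [ 0.5884279  -0.10984456  0.092     ]
```

View pics/topcrop.png

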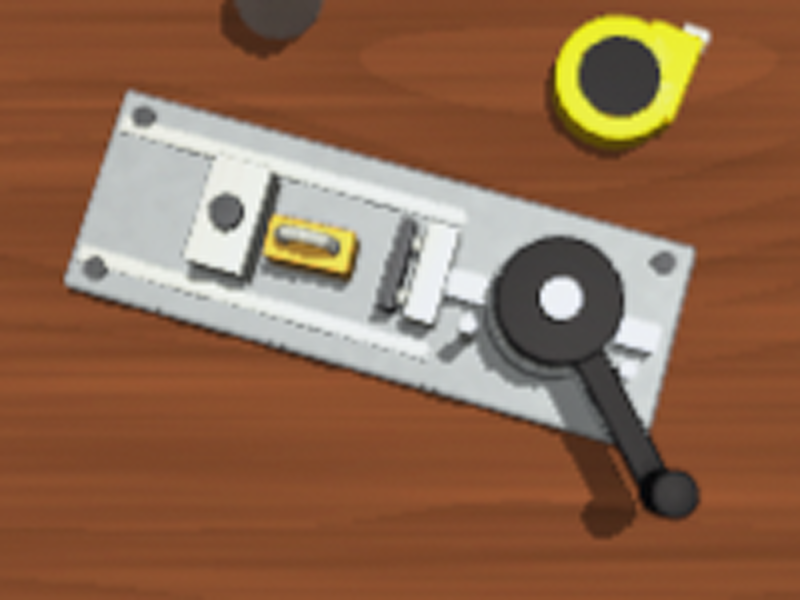

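carry_out --steps '[[[3.2, -3.6, 0], 4, 0], [[3.2, -3.6, 0], 4, 0], [[3.2, -3.6, 0], 4, 0], [[3.2, -3.6, 0], 4, 0], [[3.2, -3.6, 0], 4, 0], [[3.2, -3.6, 0], 4, 0], [[3.2, -3.6, 0], 4, 0], [[3.2, -3.6, 0], 4, 0], [[3.2, -3.6, 0], 4, 0], [[3.2, -3.6, 0], 4, 0]]' --squeeze 25

```text
time: 1.2
position: [0.4654, 0.2394, 0.2432]
tool_rot: [0.505, 0.863, 0.001, -0.001]
ft_force: [0.1, -0.0, -0.1]
grip_width: 0.0868
```

carry_out --steps '[[[0.4, -4, 0], -0.2, 0], [[0.4, -4, 0], -0.2, 0], [[0.4, -4, 0], -0.2, 0], [[0.4, -4, -0.5], -0.2, 0], [[0.4, -4, -0.5], -0.2, 0], [[0.4, -4, -1], -0.2, 0], [[0.4, -4, -1], -0.2, 0], [[0.4, -4, -1], -0.2, 0], [[0.4, -4, -1], -0.2, 0], [[0.3, -4, -1], -0.2, 0]]'

```text
time: 2.2
position: [0.5114, -0.1785, 0.183]
tool_rot: [0.521, 0.853, 0.004, 0.004]
ft_force: [1.2, 0.7, -0.1]
grip_width: 0.0874
```

Run:
```python
from h import *
c=snap("wrist","w1.png"); o=robot.get_obs(); print(o["position"],2*np.degrees(np.arctan2(*o["tool_rot"][[1,0]])),o["ft_force"],c["eye"],c["rotation"])
for p in [(.503,-.159,.135),(.591,-.114,.092)]: print(proj(c,p))
```

```text
[ 0.51268828 -0.18533902  0.18179359] 117.01448213206166 [ 2.1431358  -4.3930545  -0.59840331] [ 0.4431755  -0.21355086  0.3226897 ] [-0.07667979 -0.12190369  0.8450885   0.51486418]
(np.float64(351.24374185862536), np.float64(227.14921367533648))
(np.float64(343.3681969046486), np.float64(304.6174906985831))
```

View pics/w1.png

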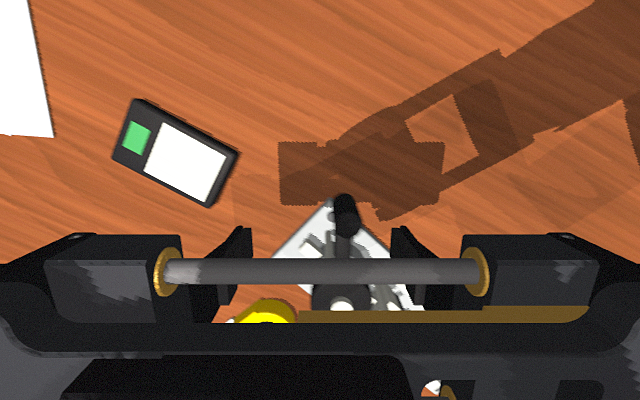

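The wrist view shows the grip cylinder from about (345,200) to (347,232), between the open fingers. The hub centre is at (341,307), and both fit the estimates. The tool has run slightly past the grip along -y.

carry_out --steps '[[[-0.5, 1.3, 0], 0, 0], [[-0.5, 1.3, 0], 0, 0], [[0, 0, 0], 0, 0], [[0, 0, 0], 0, 0]]'

```text
time: 2.65
position: [0.5007, -0.1578, 0.1808]
tool_rot: [0.524, 0.852, 0.002, 0.005]
ft_force: [-1.3, -0.8, 0.3]
grip_width: 0.0875
```

carry_out --steps '[[[0, 0, -1.5], 0, 0], [[0.1, 0, -1.5], 0, 0], [[0.1, -0.1, -1.5], 0, 0], [[0, 0, -1.2], 0, 0], [[0, 0, -0.6], 0, 0], [[0, 0, 0], 0, 0], [[0, 0, 0], 0, 0]]'

```text
time: 3.35
position: [0.5047, -0.1529, 0.1191]
tool_rot: [0.519, 0.855, 0.003, 0.008]
ft_force: [0.6, -0.2, -0.1]
grip_width: 0.0869
```

Run:
```python
from h import *
o=robot.get_obs(); print(o["position"],2*np.degrees(np.arctan2(*o["tool_rot"][[1,0]])),R.from_quat(o["tool_rot"]).as_matrix()[:,2],o["ft_force"],o["time"])
```

```text
[ 0.50474979 -0.15287016  0.11905835] 117.49212283679566 [ 0.01604368 -0.00386099 -0.99986384] [ 0.60377457 -0.21684336 -0.13430522] 3.35
```

carry_out --steps '[[[-0.2, -0.6, -0.3], 0, 0], [[0, 0, 0], 0, 0.5], [[0, 0, 0], 0, 0.6], [[0, 0, 0], 0, 0.68], [[0, 0, 0], 0, 0.72]]' --squeeze 8

```text
time: 3.85
position: [0.5036, -0.1604, 0.1176]
tool_rot: [0.519, 0.855, 0.003, 0.01]
ft_force: [0.4, 0.0, 0.2]
grip_width: 0.0627
```

carry_out --steps '[[[0, 0, 0], 0, 0.8], [[0, 0, 0], 0, 0.9], [[0, 0, 0], 0, 1], [[0, 0, 0], 0, 1], [[0, 0, 0], 0, 1], [[0, 0, 0], 0, 1]]' --squeeze 8

```text
time: 4.45
position: [0.5029, -0.1593, 0.1177]
tool_rot: [0.519, 0.855, 0.003, 0.009]
ft_force: [-0.3, 1.9, 0.7]
grip_width: 0.0216
```

```bash
cat >> h.py <<'E'
AX=np.array([.591,-.1135]); PHI0=np.radians(207.5)
def th(o=None):
    o=o or robot.get_obs(); d=o["position"][:2]-AX
    t=(PHI0-np.arctan2(d[1],d[0])+np.pi)%(2*np.pi)-np.pi
    tx=2*np.arctan2(*o["tool_rot"][[1,0]]); ph=PHI0-t; tan=np.array([np.sin(ph),-np.cos(ph)])
    f=o["ft_force"]
    print(f"t{o['time']:.2f} th {t:.3f} r {np.hypot(*d):.4f} z {o['position'][2]:.4f} xang {np.degrees(tx):.1f} want {117.5-np.degrees(t):.1f} Ftan {f[:2]@tan:.2f} Frad {f[:2]@np.array([np.cos(ph),np.sin(ph)]):.2f} Fz {f[2]:.2f} w {o['grip_width']*1e3:.1f}")
    return t
def arc(a,b,n,r=.0995,p=None):
    "rows in cm from theta a to b; first row starts at measured p"
    t=np.linspace(a,b,n+1); q=AX+r*np.c_[np.cos(PHI0-t),np.sin(PHI0-t)]
    if p is not None: q[0]=p
    print([[*np.round(d*100,2)] for d in np.diff(q,axis=0)],"spin",round(-np.degrees((b-a)/n),2))
E
python3 - <<'E'
from h import *
th(); arc(0,.4,5); arc(.4,1.4,10)
E
```

```text
t4.45 th 0.001 r 0.0992 z 0.1177 xang 117.4 want 117.5 Ftan 1.82 Frad -0.62 Fz 0.75 w 21.6
[[np.float64(-0.34), np.float64(0.72)], [np.float64(-0.28), np.float64(0.74)], [np.float64(-0.22), np.float64(0.76)], [np.float64(-0.16), np.float64(0.78)], [np.float64(-0.1), np.float64(0.79)]] spin -4.58
[[np.float64(-0.03), np.float64(0.99)], [np.float64(0.07), np.float64(0.99)], [np.float64(0.17), np.float64(0.98)], [np.float64(0.27), np.float64(0.96)], [np.float64(0.36), np.float64(0.93)], [np.float64(0.45), np.float64(0.89)], [np.float64(0.54), np.float64(0.84)], [np.float64(0.62), np.float64(0.78)], [np.float64(0.69), np.float64(0.71)], [np.float64(0.76), np.float64(0.64)]] spin -5.73
```

carry_out --steps '[[[-0.35, 0.7, 0], -4.5, 1], [[-0.3, 0.75, 0], -4.5, 1], [[-0.2, 0.75, 0], -4.5, 1], [[-0.15, 0.8, 0], -4.5, 1], [[-0.1, 0.8, 0], -4.5, 1]]' --squeeze 25

```text
time: 4.95
position: [0.4932, -0.126, 0.1178]
tool_rot: [0.678, 0.735, -0.003, 0.013]
ft_force: [1.8, -3.5, -1.2]
grip_width: 0.0212
```

Run:
```python
from h import *
t=th(); arc(t,1.35,10,p=robot.get_obs()["position"][:2])
```

```text
t4.95 th 0.353 r 0.0986 z 0.1178 xang 94.6 want 97.3 Ftan -3.65 Frad -1.32 Fz -1.20 w 21.2
[[np.float64(-0.17), np.float64(0.98)], [np.float64(0.02), np.float64(0.99)], [np.float64(0.12), np.float64(0.98)], [np.float64(0.22), np.float64(0.97)], [np.float64(0.31), np.float64(0.94)], [np.float64(0.41), np.float64(0.9)], [np.float64(0.49), np.float64(0.86)], [np.float64(0.58), np.float64(0.81)], [np.float64(0.65), np.float64(0.75)], [np.float64(0.73), np.float64(0.68)]] spin -5.71
```

carry_out --steps '[[[-0.15, 1, 0], -5.3, 1], [[0, 1, 0], -5.3, 1], [[0.1, 1, 0], -5.5, 1], [[0.2, 0.95, 0], -5.5, 1], [[0.3, 0.95, 0], -5.5, 1], [[0.4, 0.9, 0], -5.5, 1], [[0.5, 0.85, 0], -5.5, 1]]'

```text
time: 5.65
position: [0.5061, -0.0638, 0.1177]
tool_rot: [0.885, 0.465, -0.012, 0.014]
ft_force: [-2.1, -3.0, 2.1]
grip_width: 0.0218
```

Run:
```python
from h import *
t=th(); arc(t,1.38,4,p=robot.get_obs()["position"][:2])
```

```text
t5.65 th 1.010 r 0.0984 z 0.1177 xang 55.4 want 59.7 Ftan -3.69 Frad 0.31 Fz 2.12 w 21.8
[[np.float64(0.41), np.float64(0.83)], [np.float64(0.57), np.float64(0.72)], [np.float64(0.64), np.float64(0.67)], [np.float64(0.69), np.float64(0.61)]] spin -5.31
```

carry_out --steps '[[[0.4, 0.85, 0], -4, 1], [[0.55, 0.7, 0], -4.5, 1], [[0.65, 0.65, 0], -4.5, 1], [[0.6, 0.5, 0], -4, 1], [[0, 0, 0], 0, 1]]'

```text
time: 6.15
position: [0.5264, -0.0391, 0.1177]
tool_rot: [0.946, 0.324, -0.018, 0.014]
ft_force: [-2.5, -1.1, 0.6]
grip_width: 0.0217
```

Run:
```python
from h import *
t=th(); arc(t,t-.05,1)
```

```text
t6.15 th 1.336 r 0.0986 z 0.1177 xang 37.9 want 40.9 Ftan -2.61 Frad 0.75 Fz 0.57 w 21.7
[[np.float64(-0.37), np.float64(-0.34)]] spin 2.86
```

carry_out --steps '[[[-0.35, -0.35, 0], 2, 1], [[0, 0, 0], 0, 1], [[0, 0, 0.4], 0, 1], [[0, 0, 0.4], 0, 1], [[0, 0, 0], 0, 1]]' --squeeze 40

```text
time: 6.65
position: [0.5244, -0.0413, 0.125]
tool_rot: [0.94, 0.341, -0.014, 0.013]
ft_force: [0.4, 0.2, -6.5]
grip_width: 0.0212
```

Run:
```python
from h import *
t=th(); arc(t,t-.05,1)
c=snap("scene","s2.png"); im=c["pixels"][150:260,230:410]
cv2.imwrite("pics/s2c.png",cv2.resize(im[:,:,::-1],None,fx=4,fy=4,interpolation=cv2.INTER_CUBIC))
```

```text
t6.65 th 1.306 r 0.0982 z 0.1250 xang 39.8 want 42.7 Ftan 0.44 Frad -0.07 Fz -6.50 w 21.2
[[np.float64(-0.36), np.float64(-0.35)]] spin 2.86
```

View pics/s2c.png

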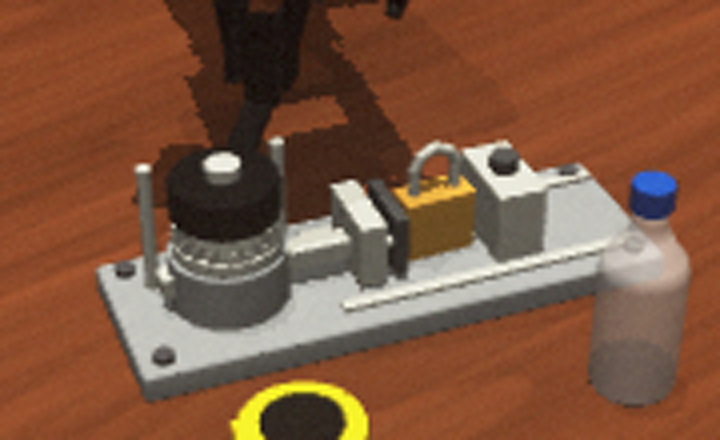

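The lever is lifted: the hub stands clear of the ring, and the force is -6.5 N at 7.3 mm up. The pad now appears to be near the padlock, which is still loose, so I'm swinging the lever back.

Run:
```python
from h import *
arc(1.306,.245,11,r=.0985)
```

```text
[[np.float64(-0.67), np.float64(-0.68)], [np.float64(-0.6), np.float64(-0.74)], [np.float64(-0.52), np.float64(-0.79)], [np.float64(-0.45), np.float64(-0.84)], [np.float64(-0.36), np.float64(-0.88)], [np.float64(-0.28), np.float64(-0.91)], [np.float64(-0.19), np.float64(-0.93)], [np.float64(-0.1), np.float64(-0.94)], [np.float64(-0.01), np.float64(-0.95)], [np.float64(0.09), np.float64(-0.95)], [np.float64(0.18), np.float64(-0.93)]] spin 5.53
```

carry_out --steps '[[[-0.65, -0.7, 0.05], 5.5, 1], [[-0.6, -0.75, 0], 5.5, 1], [[-0.5, -0.8, 0], 5.5, 1], [[-0.45, -0.85, 0], 5.5, 1], [[-0.35, -0.9, 0], 5.5, 1], [[-0.3, -0.9, 0], 5.5, 1], [[-0.2, -0.95, 0], 5.5, 1], [[-0.1, -0.95, 0], 5.5, 1]]'

```text
time: 7.5
position: [0.4928, -0.1112, 0.1232]
tool_rot: [0.734, 0.678, -0.008, 0.017]
ft_force: [3.7, 1.0, -6.5]
grip_width: 0.0215
```

Run:
```python
from h import *
t=th(); arc(t,.245,4,p=robot.get_obs()["position"][:2])
```

```text
t7.50 th 0.503 r 0.0982 z 0.1232 xang 85.5 want 88.7 Ftan 1.11 Frad -3.63 Fz -6.48 w 21.5
[[np.float64(-0.12), np.float64(-0.64)], [np.float64(0.05), np.float64(-0.64)], [np.float64(0.09), np.float64(-0.64)], [np.float64(0.13), np.float64(-0.63)]] spin 3.7
```

z has sagged close to the 5.5 mm disengagement height, so I'm raising it a little as I finish the swing.

carry_out --steps '[[[0, 0, 0.25], 0, 1], [[-0.1, -0.65, 0.05], 4, 1], [[0.05, -0.65, 0.05], 4, 1], [[0.1, -0.65, 0.05], 4, 1], [[0.1, -0.5, 0], 4, 1], [[0, 0, 0], 0, 1]]'

```text
time: 8.1
position: [0.4957, -0.1364, 0.1268]
tool_rot: [0.635, 0.772, -0.006, 0.016]
ft_force: [1.9, -2.8, -6.3]
grip_width: 0.0212
```

Run:
```python
from h import *
t=th(); arc(t,.245,1,p=robot.get_obs()["position"][:2])
c=snap("scene","s3.png"); im=c["pixels"][150:260,230:410]
cv2.imwrite("pics/s3c.png",cv2.resize(im[:,:,::-1],None,fx=4,fy=4,interpolation=cv2.INTER_CUBIC))
```

```text
t8.10 th 0.244 r 0.0980 z 0.1268 xang 101.1 want 103.5 Ftan -3.19 Frad -1.20 Fz -6.34 w 21.2
[[np.float64(-0.14), np.float64(-0.03)]] spin -0.03
```

View pics/s3c.png

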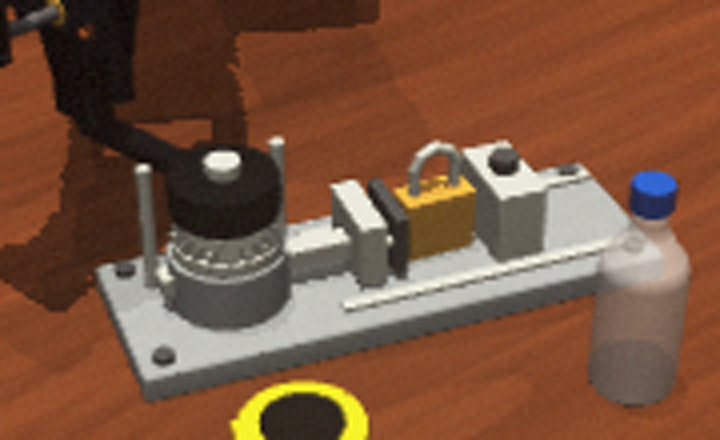

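The jaw has stayed put and the lever is back at 0.24 rad, still raised. I'm lowering it and loosening the fingers so it drops.

carry_out --steps '[[[0, 0, -0.3], 0, 1], [[0, 0, -0.3], 0, 1], [[0, 0, -0.1], 0, 0.65], [[0, 0, -0.1], 0, 0.65], [[0, 0, 0], 0, 0.65], [[0, 0, 0], 0, 0.65]]'

```text
time: 8.75
position: [0.4947, -0.1349, 0.1196]
tool_rot: [0.635, 0.772, -0.007, 0.016]
ft_force: [0.7, 0.2, 0.8]
grip_width: 0.03
```

Run:
```python
from h import *
t=th(); 
c=snap("scene","s4.png"); im=c["pixels"][150:260,230:410]
cv2.imwrite("pics/s4c.png",cv2.resize(im[:,:,::-1],None,fx=4,fy=4,interpolation=cv2.INTER_CUBIC))
# hub vertical shift vs. s3 and s2
g=lambda f:cv2.cvtColor(cv2.imread("pics/"+f),cv2.COLOR_BGR2GRAY)
tm=g("s3.png")[184:200,274:298]
for f in ("scene0.png","s2.png","s3.png","s4.png"):
    r=cv2.matchTemplate(cv2.resize(g(f)[175:215,264:308],None,fx=5,fy=5,interpolation=cv2.INTER_CUBIC),cv2.resize(tm,None,fx=5,fy=5,interpolation=cv2.INTER_CUBIC),cv2.TM_CCOEFF_NORMED); print(f,cv2.minMaxLoc(r)[1:4:2])
print(proj(c,np.array([[.591,-.1135,.092],[.591,-.1135,.097]])))
```

```text
t8.75 th 0.261 r 0.0987 z 0.1196 xang 101.1 want 102.5 Ftan 0.07 Frad -0.73 Fz 0.80 w 30.0
scene0.png (0.9599467515945435, (51, 62))
s2.png (0.9693054556846619, (50, 48))
s3.png (0.999767005443573, (50, 45))
s4.png (0.97830730676651, (51, 61))
(array([285.23870814, 285.13284855]), array([196.0815688 , 194.15267932]))
```

The hub's height in the image matches the seated start: row offset 61, against 62 at the start and 45 when raised. The lever is seated, so I'm regripping and driving again.

carry_out --steps '[[[0, 0, -0.15], 0, 1], [[0, 0, 0], 0, 1], [[0, 0, 0], 0, 1], [[-0.15, 0.5, 0], -2, 1], [[-0.1, 0.5, 0], -3, 1], [[-0.05, 0.55, 0], -3, 1], [[0, 0.55, 0], -3, 1], [[0, 0.55, 0], -3, 1]]' --squeeze 25

```text
time: 9.6
position: [0.4924, -0.1131, 0.1183]
tool_rot: [0.726, 0.687, -0.012, 0.018]
ft_force: [0.1, -3.8, -1.4]
grip_width: 0.0217
```

Run:
```python
from h import *
t=th(); arc(t,t+.3,6,r=.0985)
```

```text
t9.60 th 0.484 r 0.0986 z 0.1183 xang 86.9 want 89.7 Ftan -3.77 Frad -0.10 Fz -1.37 w 21.7
[[np.float64(0.01), np.float64(0.49)], [np.float64(0.04), np.float64(0.49)], [np.float64(0.06), np.float64(0.49)], [np.float64(0.09), np.float64(0.48)], [np.float64(0.11), np.float64(0.48)], [np.float64(0.14), np.float64(0.47)]] spin -2.86
```

carry_out --steps '[[[0, 0.5, 0], -2.5, 1], [[0.05, 0.5, 0], -2.5, 1], [[0.05, 0.5, 0], -2.5, 1]]'

```text
time: 9.9
position: [0.4933, -0.0999, 0.1183]
tool_rot: [0.77, 0.638, -0.015, 0.018]
ft_force: [0.2, -3.6, -1.1]
grip_width: 0.0218
```

Run:
```python
from h import *
t=th(); arc(t,t+.3,6,r=.0985)
c=snap("scene","s5.png"); im=c["pixels"][175:235,300:380]
cv2.imwrite("pics/s5c.png",cv2.resize(im[:,:,::-1],None,fx=8,fy=8,interpolation=cv2.INTER_CUBIC))
```

```text
t9.90 th 0.619 r 0.0986 z 0.1183 xang 79.3 want 82.0 Ftan -3.49 Frad -0.72 Fz -1.07 w 21.8
[[np.float64(0.08), np.float64(0.49)], [np.float64(0.1), np.float64(0.48)], [np.float64(0.13), np.float64(0.48)], [np.float64(0.15), np.float64(0.47)], [np.float64(0.18), np.float64(0.46)], [np.float64(0.2), np.float64(0.45)]] spin -2.86
```

View pics/s5c.png

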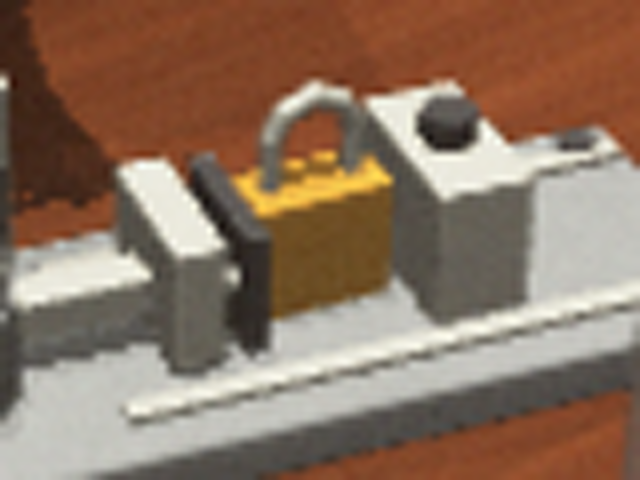

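The pad is touching the padlock, at about (265,250) in the crop. A small gap to the backstop remains at about (395,270). I'm continuing in short bursts and watching the force.

carry_out --steps '[[[0.1, 0.5, 0], -2, 1], [[0.1, 0.5, 0], -2, 1]]'

```text
time: 10.15
position: [0.495, -0.0911, 0.1184]
tool_rot: [0.792, 0.61, -0.017, 0.018]
ft_force: [-1.3, -6.4, -1.0]
grip_width: 0.0219
```

carry_out --steps '[[[0.15, 0.5, 0], -2, 1], [[0.15, 0.45, 0], -2.5, 1]]'

```text
time: 10.35
position: [0.4971, -0.0835, 0.1184]
tool_rot: [0.816, 0.578, -0.019, 0.017]
ft_force: [-2.5, -5.4, -0.3]
grip_width: 0.0222
```

Run:
```python
from h import *
t=th(); arc(t,t+.2,4,r=.0985)
```

```text
t10.35 th 0.789 r 0.0986 z 0.1184 xang 70.7 want 72.3 Ftan -5.92 Frad 0.70 Fz -0.35 w 22.2
[[np.float64(0.16), np.float64(0.47)], [np.float64(0.18), np.float64(0.46)], [np.float64(0.21), np.float64(0.45)], [np.float64(0.23), np.float64(0.44)]] spin -2.86
```

carry_out --steps '[[[0.15, 0.45, 0], -2.5, 1], [[0.15, 0.45, 0], -2.5, 1]]'

```text
time: 10.55
position: [0.4997, -0.0763, 0.1184]
tool_rot: [0.84, 0.541, -0.021, 0.017]
ft_force: [-2.0, -4.9, -0.6]
grip_width: 0.0222
```

Run:
```python
from h import *
t=th(); arc(t,t+.2,4,r=.0985)
c=snap("scene","s6.png"); im=c["pixels"][175:235,300:380]
th()
cv2.imwrite("pics/s6c.png",cv2.resize(im[:,:,::-1],None,fx=8,fy=8,interpolation=cv2.INTER_CUBIC))
```

```text
t10.55 th 0.867 r 0.0986 z 0.1184 xang 65.6 want 67.8 Ftan -5.31 Frad -0.01 Fz -0.57 w 22.2
[[np.float64(0.2), np.float64(0.45)], [np.float64(0.22), np.float64(0.44)], [np.float64(0.24), np.float64(0.43)], [np.float64(0.26), np.float64(0.42)]] spin -2.86
t10.60 th 0.872 r 0.0986 z 0.1184 xang 65.5 want 67.5 Ftan -4.28 Frad -0.28 Fz -0.76 w 21.7
```

View pics/s6c.png

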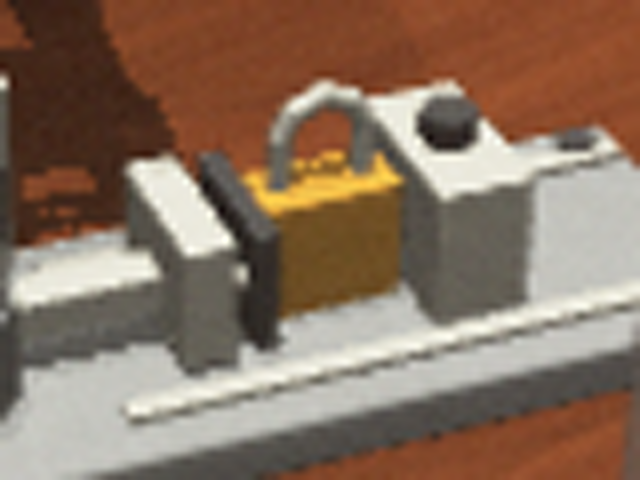

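The padlock's near edge, at about (402,295) in the crop, is still roughly 10 px (about 3 mm) short of the backstop face. I'm continuing.

carry_out --steps '[[[0.2, 0.45, 0], -2, 1], [[0.2, 0.45, 0], -2, 1]]'

```text
time: 10.8
position: [0.5032, -0.0686, 0.1184]
tool_rot: [0.859, 0.511, -0.022, 0.016]
ft_force: [-2.8, -5.5, 0.3]
grip_width: 0.0221
```

carry_out --steps '[[[0.25, 0.45, 0], -2, 1], [[0.25, 0.4, 0], -2.5, 1]]'

```text
time: 11.0
position: [0.507, -0.0619, 0.1184]
tool_rot: [0.879, 0.477, -0.025, 0.016]
ft_force: [-3.2, -5.1, 0.8]
grip_width: 0.0218
```

Run:
```python
from h import *
t=th(); arc(t,t+.2,5,r=.0985)
```

```text
t11.00 th 1.030 r 0.0986 z 0.1184 xang 57.0 want 58.5 Ftan -5.96 Frad 0.04 Fz 0.79 w 21.8
[[np.float64(0.21), np.float64(0.33)], [np.float64(0.23), np.float64(0.32)], [np.float64(0.24), np.float64(0.31)], [np.float64(0.25), np.float64(0.3)], [np.float64(0.26), np.float64(0.29)]] spin -2.29
```

carry_out --steps '[[[0.25, 0.4, 0], -2, 1], [[0.25, 0.35, 0], -2, 1]]'

```text
time: 11.2
position: [0.5106, -0.0562, 0.1184]
tool_rot: [0.895, 0.446, -0.027, 0.015]
ft_force: [-3.6, -6.6, 1.1]
grip_width: 0.022
```

Run:
```python
from h import *
t=th(); arc(t,t+.2,5,r=.0985)
```

```text
t11.20 th 1.100 r 0.0987 z 0.1184 xang 53.0 want 54.5 Ftan -7.45 Frad -0.90 Fz 1.08 w 22.0
[[np.float64(0.24), np.float64(0.32)], [np.float64(0.25), np.float64(0.31)], [np.float64(0.26), np.float64(0.3)], [np.float64(0.27), np.float64(0.29)], [np.float64(0.28), np.float64(0.27)]] spin -2.29
```

carry_out --steps '[[[0.25, 0.35, 0], -2, 1]]'

```text
time: 11.3
position: [0.5124, -0.0537, 0.1184]
tool_rot: [0.902, 0.43, -0.028, 0.015]
ft_force: [-3.7, -7.3, 0.9]
grip_width: 0.022
```

Run:
```python
from h import *
t=th()
```

```text
t11.30 th 1.131 r 0.0987 z 0.1184 xang 51.0 want 52.7 Ftan -8.08 Frad -1.46 Fz 0.89 w 22.0
```

carry_out --steps '[[[0.25, 0.3, 0], -2, 1]]'

```text
time: 11.4
position: [0.514, -0.0517, 0.1183]
tool_rot: [0.909, 0.415, -0.029, 0.014]
ft_force: [-4.1, -6.4, 1.3]
grip_width: 0.0222
```

Run:
```python
from h import *
t=th()
```

```text
t11.40 th 1.156 r 0.0987 z 0.1183 xang 49.0 want 51.3 Ftan -7.55 Frad -0.81 Fz 1.33 w 22.2
```

carry_out --steps '[[[0.25, 0.35, 0], -1.5, 1]]'

```text
time: 11.5
position: [0.5157, -0.0495, 0.1183]
tool_rot: [0.915, 0.403, -0.031, 0.014]
ft_force: [-4.4, -9.2, 0.8]
grip_width: 0.0222
```

Run:
```python
from h import *
t=th()
c=snap("scene","s7.png"); th(); im=c["pixels"][175:235,300:380]
cv2.imwrite("pics/s7c.png",cv2.resize(im[:,:,::-1],None,fx=8,fy=8,interpolation=cv2.INTER_CUBIC))
```

```text
t11.50 th 1.184 r 0.0988 z 0.1183 xang 47.6 want 49.6 Ftan -9.85 Frad -2.66 Fz 0.77 w 22.2
t11.55 th 1.188 r 0.0988 z 0.1184 xang 47.5 want 49.4 Ftan -7.64 Frad -2.41 Fz 0.65 w 22.4
```

View pics/s7c.png

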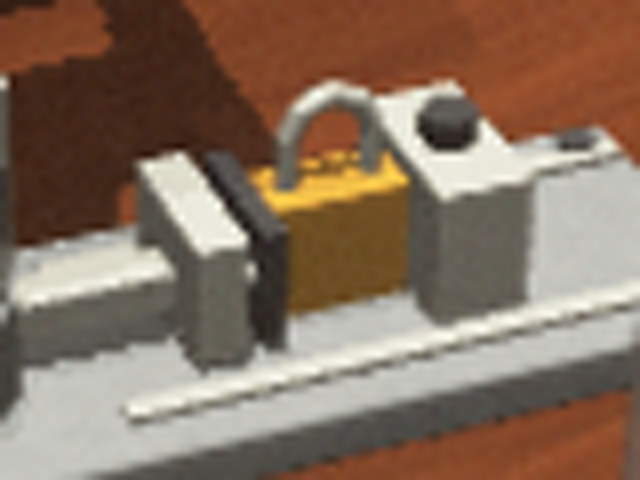

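Contact with the backstop is visible, the pad is compressed towards the jaw, and the extra force is about 3.4–3.9 N, or roughly 30 N of clamping. That is firm, so I'm easing off within the backlash and releasing.

carry_out --steps '[[[-0.15, -0.2, 0], 0, 1], [[0, 0, 0], 0, 0.6], [[0, 0, 0], 0, 0.5], [[0, 0, 0], 0, 0.5], [[0, 0, 0], 0, 0.5]]'

```text
time: 12.05
position: [0.5146, -0.0512, 0.1185]
tool_rot: [0.914, 0.404, -0.03, 0.014]
ft_force: [0.3, -0.6, 0.2]
grip_width: 0.0414
```

Run:
```python
from h import *
th()
```

```text
t12.05 th 1.164 r 0.0986 z 0.1185 xang 47.7 want 50.8 Ftan -0.30 Frad -0.61 Fz 0.18 w 41.4
```

carry_out --steps '[[[0, 0, 0.5], 0, 0.5], [[0, 0, 1.5], 0, 0.5], [[0, 0, 3], 0, 0.5], [[0, 0, 4], 0, 0.5], [[-2, 0, 4], 0, 0.5], [[-4, 0, 2], 0, 0.5], [[-4, 0, 0], 0, 0.5], [[0, 0, 0], 0, 0.5], [[0, 0, 0], 0, 0.5]]'

```text
time: 12.95
position: [0.4113, -0.0505, 0.276]
tool_rot: [0.914, 0.405, -0.029, 0.016]
ft_force: [0.8, -0.1, -0.4]
grip_width: 0.0435
```

Run:
```python
from h import *
c=snap("scene","s8.png"); im=c["pixels"][150:240,230:380]
cv2.imwrite("pics/s8c.png",cv2.resize(im[:,:,::-1],None,fx=5,fy=5,interpolation=cv2.INTER_CUBIC))
g=lambda f:cv2.resize(cv2.cvtColor(cv2.imread("pics/"+f),cv2.COLOR_BGR2GRAY),None,fx=5,fy=5,interpolation=cv2.INTER_CUBIC)
def m(a,b,x0,x1,y0,y1,pad=6):
    A,B=g(a),g(b); t=A[y0*5:y1*5,x0*5:x1*5]; w=B[(y0-pad)*5:(y1+pad)*5,(x0-pad)*5:(x1+pad)*5]
    _,s,_,p=cv2.minMaxLoc(cv2.matchTemplate(w,t,cv2.TM_CCOEFF_NORMED)); return round(s,3),p[0]/5-pad,p[1]/5-pad
print("hub vs start",m("scene0.png","s8.png",274,298,186,202))
print("hub vs raised",m("s3.png","s8.png",274,298,184,200))
for f in("s5.png","s7.png","s8.png"):
    print(f,"jaw",m("s6.png",f,315,330,194,222),"padlock",m("s6.png",f,335,351,193,215))
P=np.array([[.591+.266*d,-.1135+.964*d,.06] for d in(.1,.103)]); print("px per 3mm",np.diff(proj(c,P)[0]),np.diff(proj(c,P)[1]))
```

```text
hub vs start (0.968, 0.0, 0.0)
hub vs raised (0.976, 0.20000000000000018, 3.1999999999999993)
s5.png jaw (0.979, -1.2000000000000002, 0.20000000000000018) padlock (0.968, -1.0, 0.0)
s7.png jaw (0.975, 1.5999999999999996, -0.20000000000000018) padlock (0.969, 0.5999999999999996, 0.0)
s8.png jaw (0.975, 1.4000000000000004, -0.40000000000000036) padlock (0.97, 0.5999999999999996, 0.0)
px per 3mm [1.21336599] [-0.2697764]
```

View pics/s8c.png

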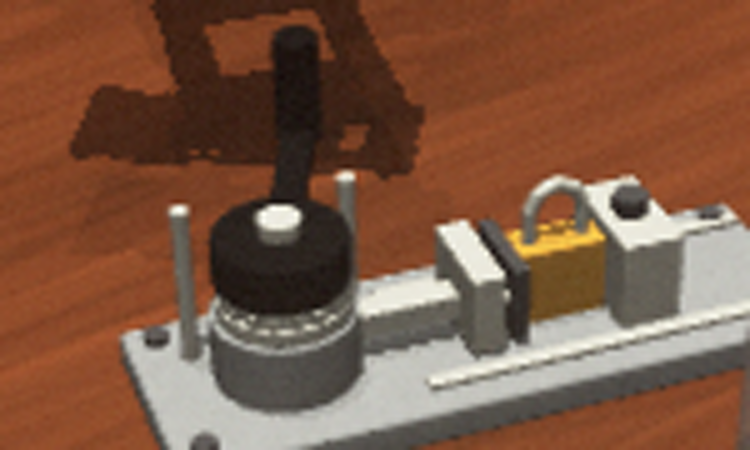

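The final picture shows the padlock against the backstop, the lever down (hub row offset 0.0 from the seated start) and the gripper clear. The tape and bottle were not touched. I'm handing in.

Run:
```python
from h import *
print(robot.hand_in())
```

```text
the job is handed in; nothing more can be done
None
```

The padlock is clamped against the backstop, and the job was handed in at about 13 s on the robot's clock. I made two clockwise swings of the lever. Between them I eased back, lifted it about 7–9 mm, swung it back and let it drop into the serrations. I stopped on the rise in force, eased back within the backlash, let go and moved clear.

- **Clamping force:** At the grip it was 9.9 N while moving, against about 6.0 N turning freely just before contact. Stopped, it was 7.6 N against 4.3 N. That suggests a clamping force of about 28–32 N, inside the 18–45 N range.
- **Disagreement:** I also estimated the force from how far the pad had been compressed in the camera images. That gave 26 N by one reading, and 40–44 N by image matching, with an uncertainty of about 10 N or more. Those higher figures are still in range but near the top, and I trusted the force reading instead.
- **Final state:** The hub is back at its seated height in the image, with no measurable difference from the start. The jaw did not move measurably when I let go; the 0.2 px change is at the limit of the matching.
- **Bystanders:** The tape, bottle and scale were not touched. I did not measure their positions again at the end.

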